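# Find the high spot of a rotor on a hand-turned check stand

## Robot

A 7-joint arm with a two-finger parallel gripper is mounted at the origin on a cart in front of the work surface, level with it; the furniture and walls round the work are solid. World frame = base frame: x ahead of the robot, y to its left, z up, the work surface at z = 0. Lengths are in m, angles in rad, forces in N, time in s.
With the tool pointing down it reaches from about 0.4 to 0.85 m from the base axis. Payload 4.5 kg.
Tool frame: the origin (TCP) lies midway between the tips of the shut fingers; the grasp point (between the pads) lies 19 mm behind it (ctrl.pinch_z is the distance from the TCP to the grasp point, in m); x points along the fingers, y is the direction in which the jaws open and shut, and the axes are right-handed (so a half turn about x gives the same grasp; the last joint's range is limited). The gripper opens to 88 mm and grips with 3 to 60 N. Pads are 18 mm wide; open, the fingers measure 123 mm over their backs; the gripper's body (75 mm by 187 mm) begins 45 mm behind the grasp point.
Start: joints at [-1.215, 0.689, -0.195, 1.565, 0.157, 0.902, -0.215], TCP at [0.198, 0.593, 0.239] pointing down, gripper open.
Joint ranges: [-3.01, 3.01], [-0.46, 2.08], [-1.47, 1.51], [0.13, 2.56], [-1, 4.14], [0.04, 2.09], [-2.66, 2.66]. Speed limits (rad/s): [2.57, 2.57, 3.14, 3.14, 3.14, 3.14, 3.14].

## Interface

Orientations are given as [roll, pitch, yaw] about the fixed x, y, z axes, in that order (R = Rz(yaw) Ry(pitch) Rx(roll)).
In Python, from workcell import ctrl gives the robot as it stands. The module is installed in compiled form; this text tells all that it offers.
- The arm moves only by the tool drive_tool, never from a script. Its arguments are lists of equal length, an entry for each row: "xyz": the shift along the world's x, y, z in m, a list of three; "angular": the turn, a rotation vector about the world's x, y, z in degrees, a list of three. A call has 1 to 10 rows; each row is the pose to reach, as a shift and turn from the pose commanded when the call began; what a row does not reach only later rows make up. A row lasts 1/12 s, in which the tool goes at most 41.7 mm and 7.16 degrees, less where a joint would pass 70% of its speed; a pose out of reach is approached as far as the arm can. A call with a gripper value outside its range is refused whole. "fingers" is the gripper command: -1 is shut, 1 is fully open, values between are in proportion, set as the call begins (left out, the last holds). The fingers move at their own pace and stop on an object; "grip_force" is the grip in N (left out, the last holds). Time passes only in rows, so rows that repeat a pose let the fingers close. It gives the time, the measured TCP pose, the force and the opening at its end, in the units of the state.
- ctrl.get_obs(): the state, without advancing time (a new reading comes with each control period).
- ctrl.grab_frame(name): name is "side" or "top"; returns a dict with "img" (384x512x3 uint8, blue, green, red), "z_map" (384x512 float32, m along the optical axis (not along the pixel's ray), 0 where there is no reading), "K" (3x3 intrinsics, pixels), "R" (3x3) and "t" (3): a world point X has camera coordinates R X + t. Camera axes: x right, y down, z forward; pixel columns grow to the right and rows downward; lengths in m; the calibration is good to about 2 mm. A picture is of the moment at which its call begins.
- ctrl.job_done(): hands the job in, once; it reports no verdict.
The state is a dict: "time": time; "joint_positions": joint angles; "qvel": joint speeds; "effort": joint torques, N m; "position": TCP position; "ee_rot": TCP orientation; "wrist_force": force on the tool from outside, world axes, zero at the start; "ft_torque": the same for the moment, N m; "grip_width": finger opening in m.
Only numpy, scipy, OpenCV 4.12 (cv2) and the standard library are available. Lean on these libraries where they do the work, as an engineer would, in place of code of your own. Each camera call takes 0.05 s, during which the arm holds its last target.

## Task

Slide the feeler across to its stop so that it faces the rotor's rim, then turn the rotor slowly by its crank knob and find by feel the one place where the rim drags hardest on the feeler (a second, lower bump drags less). Leave the rotor stopped with that high spot right on the feeler and let go. It is a delicate gauge: grip lightly (20 N is plenty), never force it, and leave the other things on the bench where they are.

Things in the scene. Friction and masses are not known exactly. Their poses are not given: they have to be found in the camera images.
- stand: Rotor check stand, fixed to the bench: grey base 225 x 150 x 16 mm. Origin on the bench, on the upright axis of the rotor; x points from the feeler side (-x) to the rotor, z up. The feeler's rail runs along y at x = -115 mm, stop block from y = +22 mm. The feeler is parked at y = -45 mm or a little nearer and is at its stop at y = 0, facing the axis. Slide friction 12 N; it stays put.
- rotor: Metal rotor on the stand: flange disc 136 mm across, 5 mm thick, its top 60 mm above the bench, with a ring of small round pits and a centre nut up to 73 mm. Origin on the axis, 33 mm above the bench; x points to the crank knob, z up. Turns freely about its upright axis, two turns either way, with light friction (0.03 N m), and stays where it is left. Rim hidden under the flange: see rub_point.
- rub_point (a point): Point on the stand where the rim (radius 60 mm, 35 to 55 mm above the bench, hidden under the flange) passes the feeler: 60 mm from the axis toward -x. The rim has one high spot 3 mm proud that tapers off in 25 degrees either side, and a lower, narrower bump a third as high 130 degrees from it. They turn with the rotor and may lie anywhere relative to the knob.
- feeler: Feeler on the carriage: upright metal lug with a barrel that points +x at the rim under the flange; in its end an 8 mm steel ball tip sprung at about 4 N per mm. Origin 18 mm above the bench under the lug, axes as the stand's; its pose shows nothing of the tip's small travel. At the stop the tip clears the plain rim by 0.3 mm: only the bumps rub.
- lug (a point): Grip point of the feeler's lug, on its centre line, 54 mm above the bench. Lug 22 (x) x 12 mm (along the rail), from 28 to 66 mm above the bench. With the feeler at the stop the tip presses with about 11 N on the crest of the high spot, 3 N on that of the lower bump; a slowly turning hand on the knob feels 7 to 10 N of drag at the high spot, 2 to 6 N at the lower bump, 1 to 3 N elsewhere.
- knob (a point): Middle of the black crank knob on the rotor's flange, 45 mm from the rotor's axis, 83 mm above the bench. Upright knob 18 mm across, from 65 to 98 mm above the bench, on a steel boss 22 mm across whose top is at 64 mm; the knob spins freely on its own axis, so the hand need not turn. Grip and push together: under 60 N.
- petri_dish: Closed petri dish, 59 mm across, 15 mm high, loose; origin under its centre. Leave alone.
- marker: Marker pen lying beside the stand, 17 x 135 x 16 mm, loose; origin under its middle, long along its y. Leave alone.
- cup_lid: Screw lid lying on the bench, 59 mm across, 12 mm high, loose; origin under its centre. Leave alone.
- cup_c: Clear open specimen cup, 54 mm across, 68 mm high, loose; origin under its centre. Leave alone.

How it is judged:
On the way:
1. the feeler stands at its stop, facing the rim (y of lug in the frame of stand above -0.003 m), for 0.2 s.
At the end, for the whole second after the job is handed in: The feeler is at its stop (within 3 mm), the rotor is at rest with the crest of its high spot on the feeler to within about 10 degrees (rim and feeler press on each other with more than 8.5 N; about 11 N on the crest), and nothing holds the rotor (y of lug in the frame of stand above -0.003 m and contact force between feeler and rotor above 8.5 N and angular speed of rotor below 0.05 rad/s); the robot touches nothing.
It fails at once if the rotor is turned faster than 3 rad/s (about half a turn a second) (angular speed of rotor above 3 rad/s).
It fails at once if a loose thing on the bench (dish, marker, lid, cup) is pushed more than 20 mm (distance of any of petri_dish, marker, cup_lid, cup_c from where it was at the start of the episode above 0.02 m).
It fails at once if the fingers load the feeler or the rotor with its knob with more than 60 N (grip of both fingers and push together) (contact force between the fingers and feeler above 60 N or contact force between the fingers and rotor above 60 N).
It also fails if it takes over 72 s, if anything falls off the work surface, if the arm or the gripper's body presses on something with over 40 N, if the wrist force passes 120 N, or if a joint passes its speed limit or range.

## Working session

There is one attempt and no reset: what is moved stays moved. The work goes in short steps, Python scripts to look and compute and a tool call to move; the robot and the scene stay as the last step left them, time stands still between calls to the robot, and variables do not carry over. Pictures are saved under pics/ and viewed, and the job is handed in when it is done.

Besides the shell and the picture viewer there is one more tool, called after ">>>" as name(argument=value, ...) on one line, values as JSON. drive_tool: Moves the arm, as the interface text tells. Its arguments: {"type":"object","properties":{"xyz":{"type":"array","items":{"type":"array","items":{"type":"number"}}},"angular":{"type":"array","items":{"type":"array","items":{"type":"number"}}},"fingers":{"type":"number"},"grip_force":{"type":"number"}},"required":["xyz","angular"]}

```bash
mkdir -p pics
python3 - <<'E'
from workcell import ctrl
import cv2, numpy as np, pickle
o=ctrl.get_obs(); print(o)
for n in("side","top"):
    f=ctrl.grab_frame(n); cv2.imwrite(f"pics/{n}0.png",f["img"]); pickle.dump(f,open(f"{n}0.pkl","wb")); print(n,f["K"],f["R"],f["t"])
print(ctrl.pinch_z)
E
```

```text
{'time': 0.0, 'joint_positions': array([-1.21517291,  0.68999956, -0.19451923,  1.56633595,  0.15727668,
        0.90249024, -0.2150982 ]), 'qvel': array([-0.00071412,  0.00063342,  0.00095655,  0.00094042,  0.00157785,
       -0.00205595,  0.00134453]), 'effort': array([-6.22952375e-04, -5.27555609e+01, -1.26686241e+00, -1.53425574e+01,
       -5.25365816e-02,  6.44842381e-03,  1.84223713e-04]), 'position': array([0.19752441, 0.59230161, 0.23790259]), 'ee_rot': array([-1.51142277,  1.56895252, -1.8331714 ]), 'wrist_force': array([ 0.26906709, -0.10403012,  0.29468863]), 'ft_torque': array([-0.0185335 , -0.02895204, -0.00423562]), 'grip_width': 0.08801114255031509}
side [[374.88618802   0.         261.31531019]
 [  0.         374.88618802 186.7059965 ]
 [  0.           0.           1.        ]] [[-0.98993213 -0.14086313 -0.01385463]
 [-0.08035759  0.63989071 -0.76425293]
 [ 0.11652051 -0.75544521 -0.6447678 ]] [0.58215103 0.09111306 0.84203429]
top [[432.93653939   0.         262.05629542]
 [  0.         432.93653939 191.01272588]
 [  0.           0.           1.        ]] [[-5.60513189e-03 -9.99494261e-01  3.13018410e-02]
 [-9.85108761e-01  1.39938426e-04 -1.71932280e-01]
 [ 1.71840946e-01 -3.17994209e-02 -9.84611338e-01]] [0.00587026 0.59791538 0.83376368]
0.0187
```

View pics/side0.png

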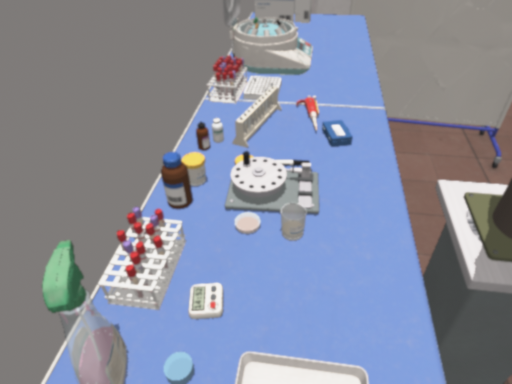

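View pics/top0.png

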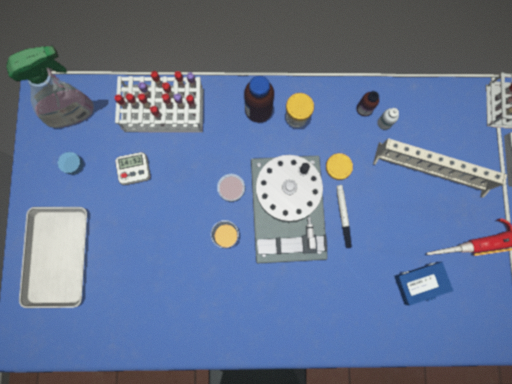

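```bash
cat > h.py <<'E'
import numpy as np, cv2, pickle
def cast(f,u,v,z):
    K,R,t=f["K"],f["R"],np.array(f["t"]).ravel()
    d=R.T@np.linalg.inv(K)@np.array([u,v,1.]); c=-R.T@t
    return c+d*(z-c[2])/d[2]
def proj(f,X):
    p=f["K"]@(f["R"]@np.array(X)+np.array(f["t"]).ravel()); return p[:2]/p[2]
E
python3 - <<'E'
from h import *
f=pickle.load(open("top0.pkl","rb"));s=pickle.load(open("side0.pkl","rb"))
a=f["img"][140:275,205:365];b=s["img"][140:250,215:335]
cv2.imwrite("pics/topc.png",cv2.resize(a,None,fx=5,fy=5,interpolation=cv2.INTER_CUBIC)[:600,:800])
cv2.imwrite("pics/sidec.png",cv2.resize(b,None,fx=5,fy=5,interpolation=cv2.INTER_CUBIC))
E
```

```text
(no output)
```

View pics/topc.png

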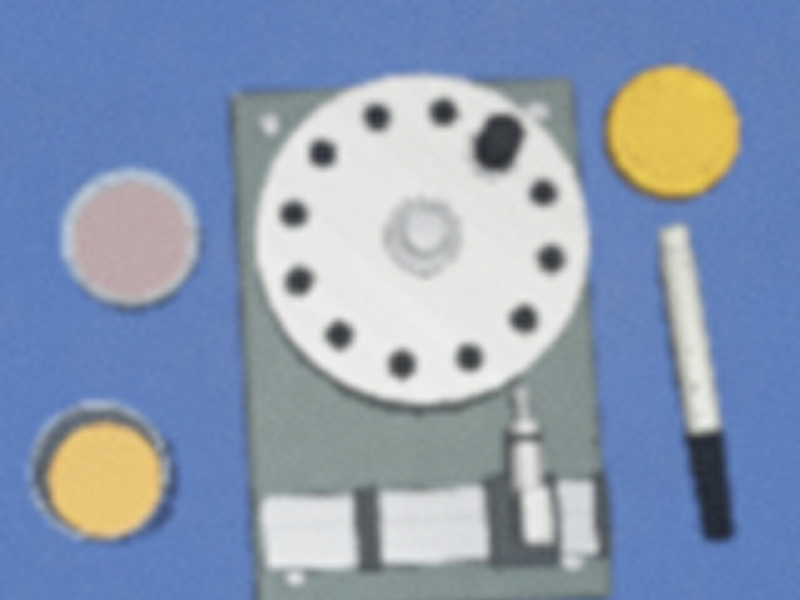

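View pics/sidec.png

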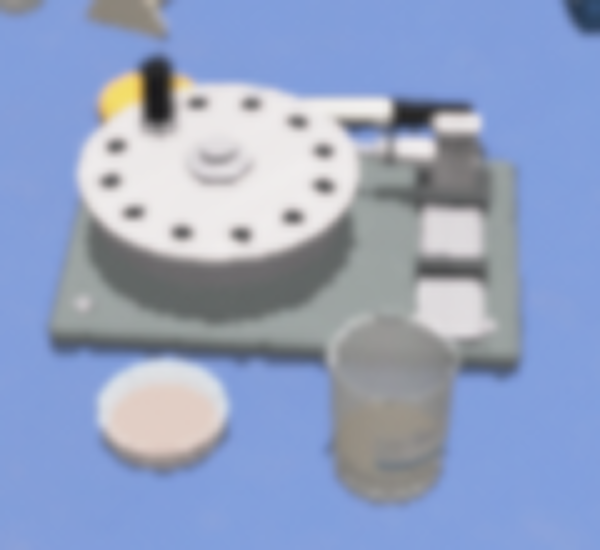

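Run:
```python
from h import *
f=pickle.load(open("top0.pkl","rb"));s=pickle.load(open("side0.pkl","rb"))
im=f["img"][140:225,245:330]
hsv=cv2.cvtColor(im,cv2.COLOR_BGR2HSV)
m=((hsv[...,1]<35)&(hsv[...,2]>185)).astype(np.uint8)
m=cv2.morphologyEx(m,cv2.MORPH_OPEN,np.ones((3,3)))
c=max(cv2.findContours(m,0,1)[0],key=cv2.contourArea)
h=cv2.convexHull(c)
P=np.array([cast(f,p[0][0]+245,p[0][1]+140,.060)[:2] for p in h],np.float32)
ce,r=cv2.minEnclosingCircle(P); print("rotor",ce,r)
A=np.c_[2*P,np.ones(len(P))];x=np.linalg.lstsq(A,(P**2).sum(1),rcond=None)[0];print(x[:2],np.sqrt(x[2]+x[0]**2+x[1]**2))
# crop px -> world ; stand base corners z=.016
T=lambda u,v,z: cast(f,205+(u-2)/5,140+(v-2)/5,z).round(4)
for n,u,v,z in [("cornTL",234,95,.016),("TR",571,80,.016),("BR",610,592,.016),("knobtop",503,128,.098),("knobbot",492,162,.065),("nut",425,232,.073),("lugtop near",537,541,.066),("lugtop far",537,487,.066),("tip",520,388,.045),("lugL",524,515,.066),("lugR",554,515,.066),
 ("cup",97,460,.068),("lid",673,131,.012),("dish",131,238,.015)]: print(n,T(u,v,z))
S=lambda u,v,z: cast(s,215+(u-2)/5,140+(v-2)/5,z).round(4)
for n,u,v,z in [("knobtop",156,63,.098),("lugtop",458,124,.066),("nut",218,152,.073),("lid",145,95,.012),("dish",163,405,.015),("cup",395,350,.068)]: print("S",n,S(u,v,z))
```

```text
rotor (0.6065244078636169, -0.05146118625998497) 0.06930503994226456
[ 0.6052446  -0.05070584] 0.06759511889437111
cornTL [0.6751 0.0256 0.016 ]
TR [ 0.6821 -0.1206  0.016 ]
BR [ 0.4625 -0.1307  0.016 ]
knobtop [ 0.6413 -0.0794  0.098 ]
knobbot [ 0.6349 -0.079   0.065 ]
nut [ 0.6044 -0.0504  0.073 ]
lugtop near [ 0.4816 -0.0934  0.066 ]
lugtop far [ 0.5029 -0.0939  0.066 ]
tip [ 0.5447 -0.0911  0.045 ]
lugL [ 0.4919 -0.0885  0.066 ]
lugR [ 0.4918 -0.1004  0.066 ]
cup [0.514  0.0801 0.068 ]
lid [ 0.6604 -0.1652  0.012 ]
dish [0.6126 0.0695 0.015 ]
S knobtop [ 0.6357 -0.0765  0.098 ]
S lugtop [ 0.4881 -0.0881  0.066 ]
S nut [ 0.6006 -0.0422  0.073 ]
S lid [ 0.6611 -0.1666  0.012 ]
S dish [0.6099 0.0721 0.015 ]
S cup [0.5065 0.0786 0.068 ]
```

Run:
```python
from workcell import ctrl
from scipy.spatial.transform import Rotation as Ro
import numpy as np
print(Ro.from_euler("xyz",ctrl.get_obs()["ee_rot"]).as_matrix().round(3))
f=ctrl.get_obs
```

```text
[[-0.     0.316  0.949]
 [-0.002  0.949 -0.316]
 [-1.    -0.002  0.   ]]
```

>>> drive_tool(xyz=[[0.022,-0.034,0],[0.044,-0.068,0],[0.066,-0.102,0],[0.088,-0.137,0],[0.11,-0.171,0],[0.132,-0.205,0],[0.155,-0.24,0],[0.177,-0.274,0],[0.2,-0.308,0],[0.222,-0.342,0]], angular=[[0,0,2],[0,0,4],[0,0,6],[0,0,8],[0,0,10],[0,0,12],[0,0,14],[0,0,17],[0,0,19],[0,0,21]], fingers=-1, grip_force=15)

```text
time: 0.93
position: [0.4204, 0.2489, 0.2386]
ee_rot: [-2.435, 1.57, -2.388]
wrist_force: [0.3, 0.3, -0.4]
grip_width: 0.0236
```

>>> drive_tool(xyz=[[0.007,-0.038,0],[0.014,-0.076,-0.01],[0.021,-0.114,-0.02],[0.028,-0.152,-0.03],[0.034,-0.19,-0.04],[0.041,-0.228,-0.05],[0.048,-0.266,-0.06],[0.055,-0.304,-0.07],[0.061,-0.342,-0.08],[0.068,-0.38,-0.09]], angular=[[0,0,0],[0,0,0],[0,0,0],[0,0,0],[0,0,0],[0,0,0],[0,0,0],[0,0,0],[0,0,0],[0,0,0]])

```text
time: 1.77
position: [0.4873, -0.131, 0.148]
ee_rot: [2.852, 1.57, 2.897]
wrist_force: [2.6, 0.1, -1.1]
grip_width: 0.0003
```

>>> drive_tool(xyz=[[0.001,0,-0.025],[0.001,0,-0.05],[0.002,0,-0.075],[0.003,0,-0.09],[0.003,0,-0.1],[0.003,0,-0.105],[0.003,0,-0.108],[0.003,0,-0.108]], angular=[[0,0,0],[0,0,0],[0,0,0],[0,0,0],[0,0,0],[0,0,0],[0,0,0],[0,0,0]])

```text
time: 2.43
position: [0.4907, -0.1289, 0.0408]
ee_rot: [0.933, 1.571, 0.978]
wrist_force: [-0.2, 0.8, 1.3]
grip_width: 0.0004
```

Run:
```python
from workcell import ctrl
from h import *
f=ctrl.grab_frame("side"); b=f["img"][110:250,215:375]
cv2.imwrite("pics/s1.png",cv2.resize(b,None,fx=4,fy=4,interpolation=cv2.INTER_CUBIC))
```

```text
(no output)
```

View pics/s1.png

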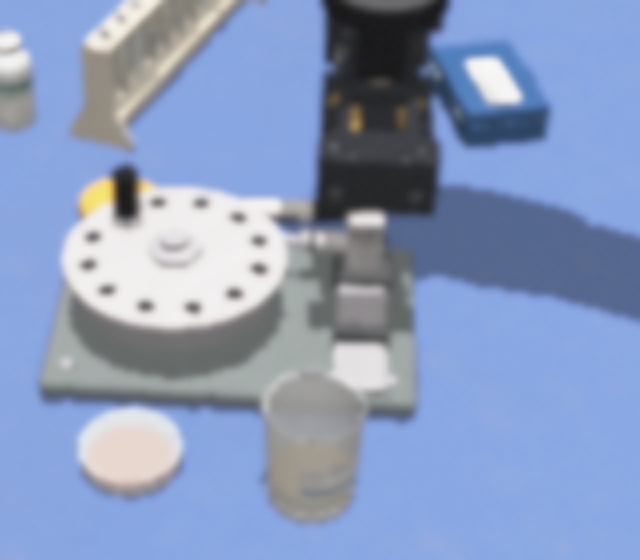

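>>> drive_tool(xyz=[[0,0.004,0],[0,0.008,0],[-0.001,0.012,0],[-0.001,0.016,0],[-0.001,0.02,0],[-0.001,0.024,0],[-0.001,0.028,0],[-0.001,0.032,0],[-0.002,0.036,0],[-0.002,0.039,0]], angular=[[0,0,0],[0,0,0],[0,0,0],[0,0,0],[0,0,0],[0,0,0],[0,0,0],[0,0,0],[0,0,0],[0,0,0]])

```text
time: 3.32
position: [0.4889, -0.0953, 0.0414]
ee_rot: [-1.56, 1.563, -1.52]
wrist_force: [1.2, -13.6, 1.9]
grip_width: 0.0009
```

>>> drive_tool(xyz=[[0,0.002,0],[0,0.004,0],[0,0.006,0],[0,0.008,0],[0,0.01,0],[0,0.012,0]], angular=[[0,0,0],[0,0,0],[0,0,0],[0,0,0],[0,0,0],[0,0,0]])

```text
time: 3.82
position: [0.4883, -0.0837, 0.0414]
ee_rot: [-1.72, 1.563, -1.681]
wrist_force: [0.3, -13.0, 2.8]
grip_width: 0.0005
```

>>> drive_tool(xyz=[[0,0.0015,0],[0,0.003,0],[0,0.0045,0]], angular=[[0,0,0],[0,0,0],[0,0,0]])

```text
time: 4.07
position: [0.4881, -0.0792, 0.0414]
ee_rot: [-1.777, 1.563, -1.738]
wrist_force: [0.1, -11.8, 2.7]
grip_width: 0.0005
```

>>> drive_tool(xyz=[[0,0.0015,0],[0,0.003,0],[0,0.0045,0]], angular=[[0,0,0],[0,0,0],[0,0,0]])

```text
time: 4.32
position: [0.4879, -0.0777, 0.0415]
ee_rot: [-1.786, 1.559, -1.75]
wrist_force: [2.0, -20.4, 2.1]
grip_width: 0.0006
```

>>> drive_tool(xyz=[[0,-0.012,0],[0,-0.025,0],[0,-0.025,0.035],[0,-0.025,0.07],[0.02,-0.02,0.095],[0.055,-0.015,0.095],[0.09,-0.01,0.095],[0.125,-0.0095,0.095],[0.1495,-0.0095,0.095],[0.1495,-0.0095,0.085]], angular=[[0,0,0],[0,0,0],[0,0,0],[0,0,0],[0,0,0],[0,0,0],[0,0,0],[0,0,0],[0,0,0],[0,0,0]])

```text
time: 5.15
position: [0.6449, -0.0771, 0.1278]
ee_rot: [0.106, 1.56, 0.151]
wrist_force: [1.5, -0.5, 0.4]
grip_width: 0.0002
```

>>> drive_tool(xyz=[[0,0,0],[0,0,0],[0,0,0]], angular=[[0,0,0],[0,0,0],[0,0,0]], fingers=0)

```text
time: 5.4
position: [0.6365, -0.0785, 0.1256]
ee_rot: [-3.077, 1.568, -3.032]
wrist_force: [-0.7, -0.3, 0.4]
grip_width: 0.018
```

Run:
```python
from workcell import ctrl
from h import *
for n,(a,b,c,d) in dict(side=(110,250,215,375),top=(130,280,200,360)).items():
    f=ctrl.grab_frame(n); pickle.dump(f,open(n+"2.pkl","wb")); 
    cv2.imwrite(f"pics/{n}2.png",cv2.resize(f["img"][a:b,c:d],None,fx=4,fy=4,interpolation=cv2.INTER_CUBIC))
```

```text
(no output)
```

View pics/side2.png

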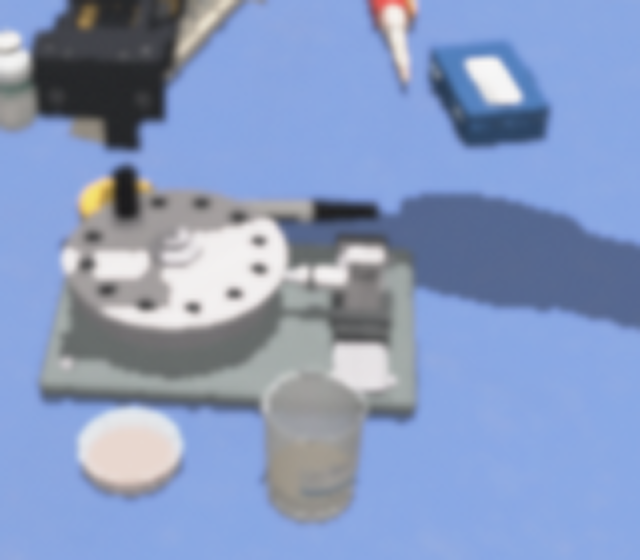

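View pics/top2.png

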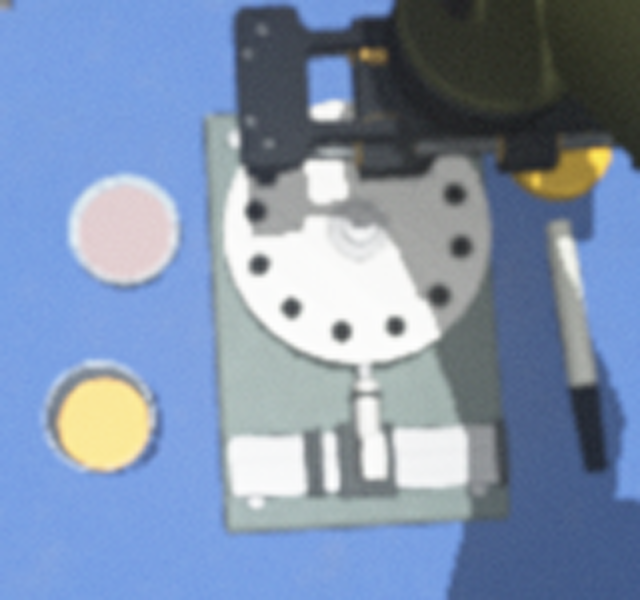

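Run:
```python
from h import *
f=pickle.load(open("top2.pkl","rb"));s=pickle.load(open("side2.pkl","rb"))
T=lambda u,v,z: cast(f,200+(u-1.5)/4,130+(v-1.5)/4,z).round(4)
S=lambda u,v,z: cast(s,215+(u-1.5)/4,110+(v-1.5)/4,z).round(4)
ax=np.array([.605,-.0505]);c,sn=np.cos(np.radians(2.7)),np.sin(np.radians(2.7))
def st(X): d=X[:2]-ax; return (np.array([c*d[0]+sn*d[1],-sn*d[0]+c*d[1]])*1000).round(1)
for n,u,v,z in [("lugL",360,460,.066),("lugR",387,460,.066),("tip",364,372,.045),("stop edge R",326,460,.028),("carr L",341,460,.028),("barrel end",368,385,.045)]: print(n,T(u,v,z),st(T(u,v,z)))
print(S(363,243,.066),st(S(363,243,.066)),"knobtop",S(124,172,.098), "knobmid",S(125,195,.083))
a=f["img"][210:260,245:330]
cv2.imwrite("pics/t2c.png",cv2.resize(a,None,fx=9,fy=9,interpolation=cv2.INTER_CUBIC))
```

```text
lugL [ 0.488  -0.0492  0.066 ] [-116.8    6.8]
lugR [ 0.488  -0.0626  0.066 ] [-117.4   -6.6]
tip [ 0.5337 -0.054   0.045 ] [-71.4  -0.1]
stop edge R [ 0.49   -0.0353  0.028 ] [-114.2   20.6]
carr L [ 0.49  -0.043  0.028] [-114.5   12.9]
barrel end [ 0.527  -0.0559  0.045 ] [-78.2  -1.7]
[ 0.4888 -0.0638  0.066 ] [-116.7   -7.8] knobtop [ 0.6358 -0.0747  0.098 ] knobmid [ 0.6353 -0.0718  0.083 ]
```

View pics/t2c.png

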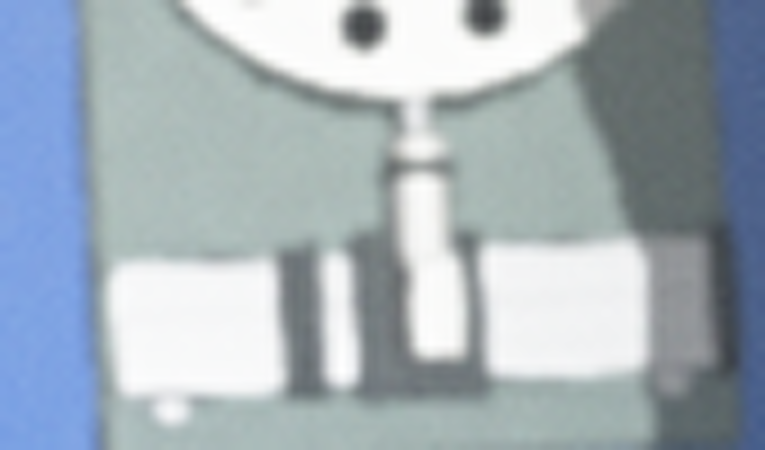

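Run:
```python
from h import *
s0=pickle.load(open("side0.pkl","rb"));s=pickle.load(open("side2.pkl","rb"))
a=np.hstack([x["img"][150:215,285:325] for x in (s0,s)])
cv2.imwrite("pics/s2c.png",cv2.resize(a,None,fx=9,fy=9,interpolation=cv2.INTER_CUBIC))
for y in (0,-.038,-.010): 
  ax=np.array([.605,-.0505]);c,sn=np.cos(np.radians(2.7)),np.sin(np.radians(2.7))
  X=ax+[c*-.115-sn*y,sn*-.115+c*y]; 
  for z in(.066,):print(y,X,(proj(s,[*X,z])-[285,150])*9)
```

```text
0 [ 0.49012766 -0.05591724] [176.92646632 200.87255213]
-0.038 [ 0.49191771 -0.09387506] [177.78257492 116.04544029]
-0.01 [ 0.49059873 -0.06590614] [177.15704781 178.02549488]
```

View pics/s2c.png

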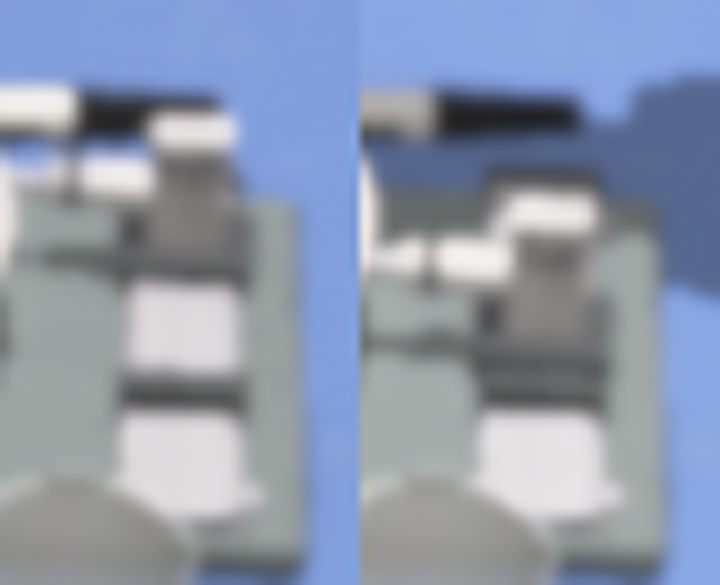

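>>> drive_tool(xyz=[[0.001,-0.001,-0.003],[0.001,-0.001,-0.006],[0.001,-0.001,-0.02],[0.001,-0.001,-0.035],[0.001,-0.001,-0.045],[0.001,-0.001,-0.052],[0.001,-0.001,-0.054],[0.001,-0.001,-0.054]], angular=[[0,0,0],[0,0,0],[0,0,0],[0,0,0],[0,0,0],[0,0,0],[0,0,0],[0,0,0]], fingers=0)

```text
time: 6.17
position: [0.6389, -0.0795, 0.0712]
ee_rot: [2.95, 1.57, 2.995]
wrist_force: [-0.3, 0.9, 0.5]
grip_width: 0.0444
```

Run:
```python
from workcell import ctrl
from h import *
f=ctrl.grab_frame("side")
cv2.imwrite("pics/side3.png",cv2.resize(f["img"][110:200,205:325],None,fx=6,fy=6,interpolation=cv2.INTER_CUBIC))
```

```text
(no output)
```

View pics/side3.png

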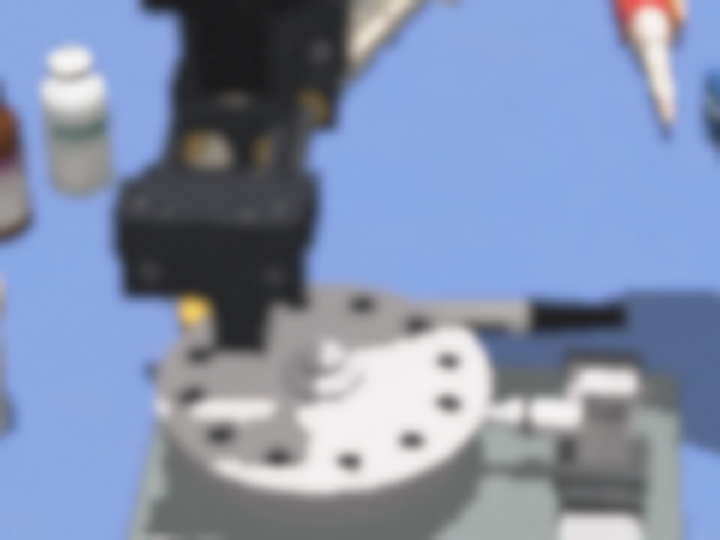

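Fingers straddle the knob (hidden behind the near finger, about (240,330)). Close gently.

>>> drive_tool(xyz=[[0,0,0],[0,0,0],[0,0,0],[0,0,0],[0,0,0],[0,0,0]], angular=[[0,0,0],[0,0,0],[0,0,0],[0,0,0],[0,0,0],[0,0,0]], fingers=-1, grip_force=18)

```text
time: 6.72
position: [0.6394, -0.0797, 0.0721]
ee_rot: [-0.157, 1.57, -0.113]
wrist_force: [-0.3, -0.3, 1.8]
grip_width: 0.0171
```

```bash
cat > tab.py <<'E'
import sys,numpy as np
a0,step,n,calls=map(float,sys.argv[1:5]); r=float(sys.argv[5]) if len(sys.argv)>5 else .045
P=lambda a:r*np.array([np.cos(np.radians(a)),np.sin(np.radians(a))])
a=a0
for k in range(int(calls)):
    print(round(a,1),[[*(float(x) for x in (P(a+step*i)-P(a)).round(4)),0] for i in range(1,int(n)+1)])
    a+=step*n
E
python3 tab.py -40.3 3 5 24
```

```text
-40.3 [[0.0015, 0.0018, 0], [0.0029, 0.0037, 0], [0.0041, 0.0057, 0], [0.0053, 0.0078, 0], [0.0064, 0.0099, 0]]
-25.3 [[0.001, 0.0022, 0], [0.0018, 0.0044, 0], [0.0025, 0.0066, 0], [0.0031, 0.0089, 0], [0.0036, 0.0112, 0]]
-10.3 [[0.0004, 0.0023, 0], [0.0006, 0.0047, 0], [0.0007, 0.007, 0], [0.0007, 0.0094, 0], [0.0006, 0.0117, 0]]
4.7 [[-0.0003, 0.0023, 0], [-0.0006, 0.0047, 0], [-0.0011, 0.007, 0], [-0.0017, 0.0092, 0], [-0.0025, 0.0115, 0]]
19.7 [[-0.0009, 0.0022, 0], [-0.0018, 0.0043, 0], [-0.0029, 0.0064, 0], [-0.0041, 0.0085, 0], [-0.0054, 0.0104, 0]]
34.7 [[-0.0014, 0.0019, 0], [-0.0029, 0.0037, 0], [-0.0045, 0.0055, 0], [-0.0061, 0.0071, 0], [-0.0079, 0.0087, 0]]
49.7 [[-0.0018, 0.0015, 0], [-0.0037, 0.0029, 0], [-0.0057, 0.0041, 0], [-0.0078, 0.0053, 0], [-0.0099, 0.0064, 0]]
64.7 [[-0.0022, 0.001, 0], [-0.0044, 0.0018, 0], [-0.0066, 0.0025, 0], [-0.0089, 0.0031, 0], [-0.0112, 0.0036, 0]]
79.7 [[-0.0023, 0.0004, 0], [-0.0047, 0.0006, 0], [-0.007, 0.0007, 0], [-0.0094, 0.0007, 0], [-0.0117, 0.0006, 0]]
94.7 [[-0.0023, -0.0003, 0], [-0.0047, -0.0006, 0], [-0.007, -0.0011, 0], 
[... 987 characters left out ...]
79, -0.0087, 0]]
229.7 [[0.0018, -0.0015, 0], [0.0037, -0.0029, 0], [0.0057, -0.0041, 0], [0.0078, -0.0053, 0], [0.0099, -0.0064, 0]]
244.7 [[0.0022, -0.001, 0], [0.0044, -0.0018, 0], [0.0066, -0.0025, 0], [0.0089, -0.0031, 0], [0.0112, -0.0036, 0]]
259.7 [[0.0023, -0.0004, 0], [0.0047, -0.0006, 0], [0.007, -0.0007, 0], [0.0094, -0.0007, 0], [0.0117, -0.0006, 0]]
274.7 [[0.0023, 0.0003, 0], [0.0047, 0.0006, 0], [0.007, 0.0011, 0], [0.0092, 0.0017, 0], [0.0115, 0.0025, 0]]
289.7 [[0.0022, 0.0009, 0], [0.0043, 0.0018, 0], [0.0064, 0.0029, 0], [0.0085, 0.0041, 0], [0.0104, 0.0054, 0]]
304.7 [[0.0019, 0.0014, 0], [0.0037, 0.0029, 0], [0.0055, 0.0045, 0], [0.0071, 0.0061, 0], [0.0087, 0.0079, 0]]
```

>>> drive_tool(xyz=[[0.0015,0.0018,0],[0.0029,0.0037,0],[0.0041,0.0057,0],[0.0053,0.0078,0],[0.0064,0.0099,0]], angular=[[0,0,0],[0,0,0],[0,0,0],[0,0,0],[0,0,0]])

```text
time: 7.13
position: [0.646, -0.0693, 0.0721]
ee_rot: [0.114, 1.57, 0.159]
wrist_force: [-1.4, 0.4, 6.0]
grip_width: 0.0172
```

>>> drive_tool(xyz=[[0.001,0.0022,0],[0.0018,0.0044,0],[0.0025,0.0066,0],[0.0031,0.0089,0],[0.0036,0.0112,0]], angular=[[0,0,0],[0,0,0],[0,0,0],[0,0,0],[0,0,0]])

```text
time: 7.55
position: [0.6491, -0.0596, 0.0721]
ee_rot: [-1.766, 1.569, -1.722]
wrist_force: [-2.8, -2.5, 6.5]
grip_width: 0.0172
```

>>> drive_tool(xyz=[[0.0004,0.0023,0],[0.0006,0.0047,0],[0.0007,0.007,0],[0.0007,0.0094,0],[0.0006,0.0117,0]], angular=[[0,0,0],[0,0,0],[0,0,0],[0,0,0],[0,0,0]])

```text
time: 7.97
position: [0.6499, -0.0471, 0.0721]
ee_rot: [-1.46, 1.57, -1.415]
wrist_force: [-1.7, -1.0, 5.4]
grip_width: 0.0174
```

>>> drive_tool(xyz=[[-0.0003,0.0023,0],[-0.0006,0.0047,0],[-0.0011,0.007,0],[-0.0017,0.0092,0],[-0.0025,0.0115,0]], angular=[[0,0,0],[0,0,0],[0,0,0],[0,0,0],[0,0,0]])

```text
time: 8.38
position: [0.6474, -0.0355, 0.0721]
ee_rot: [-1.299, 1.57, -1.254]
wrist_force: [-0.7, -2.4, 5.6]
grip_width: 0.0175
```

>>> drive_tool(xyz=[[-0.0009,0.0022,0],[-0.0018,0.0043,0],[-0.0029,0.0064,0],[-0.0041,0.0085,0],[-0.0054,0.0104,0]], angular=[[0,0,0],[0,0,0],[0,0,0],[0,0,0],[0,0,0]])

```text
time: 8.8
position: [0.6421, -0.0252, 0.0721]
ee_rot: [-1.039, 1.57, -0.995]
wrist_force: [-1.6, -1.2, 5.1]
grip_width: 0.0174
```

>>> drive_tool(xyz=[[-0.0014,0.0019,0],[-0.0029,0.0037,0],[-0.0045,0.0055,0],[-0.0061,0.0071,0],[-0.0079,0.0087,0]], angular=[[0,0,0],[0,0,0],[0,0,0],[0,0,0],[0,0,0]])

```text
time: 9.22
position: [0.6344, -0.0166, 0.072]
ee_rot: [-0.796, 1.57, -0.752]
wrist_force: [-0.4, -1.4, 4.8]
grip_width: 0.0171
```

>>> drive_tool(xyz=[[-0.0018,0.0015,0],[-0.0037,0.0029,0],[-0.0057,0.0041,0],[-0.0078,0.0053,0],[-0.0099,0.0064,0]], angular=[[0,0,0],[0,0,0],[0,0,0],[0,0,0],[0,0,0]])

```text
time: 9.63
position: [0.6246, -0.0101, 0.0721]
ee_rot: [-0.511, 1.569, -0.466]
wrist_force: [-0.8, -2.3, 5.5]
grip_width: 0.0174
```

>>> drive_tool(xyz=[[-0.0022,0.001,0],[-0.0044,0.0018,0],[-0.0066,0.0025,0],[-0.0089,0.0031,0],[-0.0112,0.0036,0]], angular=[[0,0,0],[0,0,0],[0,0,0],[0,0,0],[0,0,0]])

```text
time: 10.05
position: [0.6135, -0.0064, 0.0721]
ee_rot: [-0.284, 1.569, -0.239]
wrist_force: [0.6, -2.3, 5.4]
grip_width: 0.0171
```

>>> drive_tool(xyz=[[-0.0023,0.0004,0],[-0.0047,0.0006,0],[-0.007,0.0007,0],[-0.0094,0.0007,0],[-0.0117,0.0006,0]], angular=[[0,0,0],[0,0,0],[0,0,0],[0,0,0],[0,0,0]])

```text
time: 10.47
position: [0.6019, -0.0057, 0.0721]
ee_rot: [-0.104, 1.569, -0.06]
wrist_force: [1.8, -1.5, 4.0]
grip_width: 0.0174
```

>>> drive_tool(xyz=[[-0.0023,-0.0003,0],[-0.0047,-0.0006,0],[-0.007,-0.0011,0],[-0.0092,-0.0017,0],[-0.0115,-0.0025,0]], angular=[[0,0,0],[0,0,0],[0,0,0],[0,0,0],[0,0,0]])

```text
time: 10.88
position: [0.5925, -0.0074, 0.0721]
ee_rot: [0.244, 1.564, 0.289]
wrist_force: [7.6, -0.9, -1.5]
grip_width: 0.0172
```

>>> drive_tool(xyz=[[-0.0022,-0.0009,0],[-0.0043,-0.0018,0],[-0.0064,-0.0029,0],[-0.0085,-0.0041,0],[-0.0104,-0.0054,0]], angular=[[0,0,0],[0,0,0],[0,0,0],[0,0,0],[0,0,0]])

```text
time: 11.3
position: [0.5847, -0.0104, 0.0722]
ee_rot: [0.417, 1.558, 0.463]
wrist_force: [10.5, 3.5, -5.4]
grip_width: 0.0171
```

>>> drive_tool(xyz=[[-0.0019,-0.0014,0],[-0.0037,-0.0029,0],[-0.0055,-0.0045,0],[-0.0071,-0.0061,0],[-0.0087,-0.0079,0]], angular=[[0,0,0],[0,0,0],[0,0,0],[0,0,0],[0,0,0]])

```text
time: 11.72
position: [0.5749, -0.0171, 0.0721]
ee_rot: [0.588, 1.56, 0.635]
wrist_force: [7.5, 3.6, -1.7]
grip_width: 0.017
```

>>> drive_tool(xyz=[[-0.0015,-0.0018,0],[-0.0029,-0.0037,0],[-0.0041,-0.0057,0]], angular=[[0,0,0],[0,0,0],[0,0,0]])

```text
time: 11.97
position: [0.5679, -0.025, 0.072]
ee_rot: [0.689, 1.567, 0.736]
wrist_force: [2.6, 0.1, 5.9]
grip_width: 0.017
```

>>> drive_tool(xyz=[[-0.0012,-0.0021,0],[-0.0023,-0.0042,0],[-0.0033,-0.0064,0]], angular=[[0,0,0],[0,0,0],[0,0,0]])

```text
time: 12.22
position: [0.5633, -0.0334, 0.072]
ee_rot: [0.423, 1.57, 0.468]
wrist_force: [2.1, 1.0, 4.9]
grip_width: 0.0173
```

>>> drive_tool(xyz=[[-0.0008,-0.0022,0],[-0.0015,-0.0045,0],[-0.0021,-0.0068,0]], angular=[[0,0,0],[0,0,0],[0,0,0]])

```text
time: 12.47
position: [0.5612, -0.04, 0.072]
ee_rot: [0.726, 1.57, 0.771]
wrist_force: [1.9, -0.2, 5.8]
grip_width: 0.0173
```

```bash
python3 tab.py 166.7 -3 2 12
cat > an.py <<'E'
import numpy as np,sys
ax=np.array([.605,-.0505])
for l in sys.stdin:
    v=np.array(l.split(),float)
    if len(v)<4: continue
    d=v[:2]-ax;r=np.hypot(*d);t=np.array([-d[1],d[0]])/r
    print("ang %.1f r %.1f  tang %.1f rad %.1f"%(np.degrees(np.arctan2(d[1],d[0])),r*1e3,v[2:4]@t,v[2:4]@d/r))
E
python3 an.py <<'E'
.646 -.0693 -1.4 .4
.6491 -.0596 -2.8 -2.5
.6499 -.0471 -1.7 -1
.6474 -.0355 -.7 -2.4
.6421 -.0252 -1.6 -1.2
.6344 -.0166 -.4 -1.4
.6246 -.0101 -.8 -2.3
.6135 -.0064 .6 -2.3
.6019 -.0057 1.8 -1.5
.5925 -.0074 7.6 -.9
.5847 -.0104 10.5 3.5
.5749 -.0171 7.5 3.6
E
```

```text
166.7 [[0.0006, 0.0023, 0], [0.0013, 0.0045, 0]]
160.7 [[0.0008, 0.0022, 0], [0.0018, 0.0044, 0]]
154.7 [[0.0011, 0.0021, 0], [0.0022, 0.0041, 0]]
148.7 [[0.0013, 0.002, 0], [0.0027, 0.0039, 0]]
142.7 [[0.0015, 0.0018, 0], [0.003, 0.0036, 0]]
136.7 [[0.0017, 0.0017, 0], [0.0034, 0.0033, 0]]
130.7 [[0.0018, 0.0015, 0], [0.0037, 0.0029, 0]]
124.7 [[0.002, 0.0013, 0], [0.004, 0.0025, 0]]
118.7 [[0.0021, 0.0011, 0], [0.0042, 0.002, 0]]
112.7 [[0.0022, 0.0009, 0], [0.0044, 0.0016, 0]]
106.7 [[0.0023, 0.0006, 0], [0.0046, 0.0011, 0]]
100.7 [[0.0023, 0.0004, 0], [0.0047, 0.0006, 0]]
ang -24.6 r 45.1  tang -0.2 rad -1.4
ang -11.7 r 45.0  tang -3.0 rad -2.2
ang 4.3 r 45.0  tang -0.9 rad -1.8
ang 19.5 r 45.0  tang -2.0 rad -1.5
ang 34.3 r 44.9  tang -0.1 rad -2.0
ang 49.1 r 44.9  tang -0.6 rad -1.3
ang 64.1 r 44.9  tang -0.3 rad -2.4
ang 79.1 r 44.9  tang -1.0 rad -2.1
ang 94.0 r 44.9  tang -1.7 rad -1.6
ang 106.2 r 44.9  tang -7.0 rad -3.0
ang 116.9 r 44.9  tang -10.9 rad -1.6
ang 132.0 r 45.0  tang -8.0 rad -2.3
```

>>> drive_tool(xyz=[[0.0006,0.0023,0],[0.0013,0.0045,0],[0.0021,0.0067,0],[0.0031,0.0089,0],[0.0042,0.011,0],[0.0053,0.013,0]], angular=[[0,0,0],[0,0,0],[0,0,0],[0,0,0],[0,0,0],[0,0,0]])

```text
time: 12.97
position: [0.5659, -0.0281, 0.072]
ee_rot: [-2.149, 1.569, -2.105]
wrist_force: [1.5, -2.6, 6.4]
grip_width: 0.0172
```

>>> drive_tool(xyz=[[0.0013,0.002,0],[0.0027,0.0039,0]], angular=[[0,0,0],[0,0,0]])

```text
time: 13.13
position: [0.5683, -0.0245, 0.072]
ee_rot: [-2.331, 1.569, -2.287]
wrist_force: [0.5, -1.9, 8.1]
grip_width: 0.0172
```

>>> drive_tool(xyz=[[0.0015,0.0018,0],[0.003,0.0036,0]], angular=[[0,0,0],[0,0,0]])

```text
time: 13.3
position: [0.57, -0.0223, 0.0719]
ee_rot: [-2.444, 1.565, -2.401]
wrist_force: [-2.4, -5.1, 11.9]
grip_width: 0.0174
```

>>> drive_tool(xyz=[[0.0017,0.0017,0],[0.0034,0.0033,0]], angular=[[0,0,0],[0,0,0]])

```text
time: 13.47
position: [0.5719, -0.0201, 0.0719]
ee_rot: [-2.52, 1.562, -2.478]
wrist_force: [-5.4, -6.3, 14.4]
grip_width: 0.0174
```

>>> drive_tool(xyz=[[0.0018,0.0015,0],[0.0037,0.0029,0]], angular=[[0,0,0],[0,0,0]])

```text
time: 13.63
position: [0.5741, -0.0179, 0.0719]
ee_rot: [-2.587, 1.558, -2.545]
wrist_force: [-8.2, -6.2, 16.8]
grip_width: 0.0171
```

>>> drive_tool(xyz=[[0.002,0.0013,0],[0.004,0.0025,0]], angular=[[0,0,0],[0,0,0]])

```text
time: 13.8
position: [0.5769, -0.0155, 0.0718]
ee_rot: [-2.65, 1.556, -2.608]
wrist_force: [-9.5, -5.6, 18.6]
grip_width: 0.0172
```

>>> drive_tool(xyz=[[0.0021,0.0011,0],[0.0042,0.002,0]], angular=[[0,0,0],[0,0,0]])

```text
time: 13.97
position: [0.5806, -0.0129, 0.0718]
ee_rot: [-2.719, 1.556, -2.677]
wrist_force: [-10.2, -4.7, 20.1]
grip_width: 0.017
```

>>> drive_tool(xyz=[[0.0022,0.0009,0],[0.0044,0.0016,0]], angular=[[0,0,0],[0,0,0]])

```text
time: 14.13
position: [0.5854, -0.0102, 0.0718]
ee_rot: [-2.794, 1.557, -2.75]
wrist_force: [-9.3, -2.5, 18.0]
grip_width: 0.0174
```

>>> drive_tool(xyz=[[0.0023,0.0006,0],[0.0046,0.0011,0]], angular=[[0,0,0],[0,0,0]])

```text
time: 14.3
position: [0.5917, -0.0077, 0.0719]
ee_rot: [-2.875, 1.561, -2.831]
wrist_force: [-5.4, -1.5, 12.7]
grip_width: 0.017
```

>>> drive_tool(xyz=[[0.0023,0.0004,0],[0.0047,0.0006,0]], angular=[[0,0,0],[0,0,0]])

```text
time: 14.47
position: [0.5988, -0.006, 0.072]
ee_rot: [-2.977, 1.567, -2.932]
wrist_force: [-1.5, 0.5, 8.3]
grip_width: 0.017
```

```bash
python3 an.py <<'E'
.5679 -.025 2.6 .1
.5633 -.0334 2.1 1
.5659 -.0281 1.5 -2.6
.5683 -.0245 .5 -1.9
.57 -.0223 -2.4 -5.1
.5719 -.0201 -5.4 -6.3
.5741 -.0179 -8.2 -6.2
.5769 -.0155 -9.5 -5.6
.5806 -.0129 -10.2 -4.7
.5854 -.0102 -9.3 -2.5
.5917 -.0077 -5.4 -1.5
.5988 -.006 -1.5 .5
E
python3 tab.py 94.7 2.9 5 3
```

```text
ang 145.5 r 45.0  tang -1.6 rad -2.1
ang 157.7 r 45.1  tang -1.7 rad -1.6
ang 150.2 r 45.1  tang 1.5 rad -2.6
ang 144.7 r 45.0  tang 1.3 rad -1.5
ang 141.1 r 44.9  tang 5.5 rad -1.3
ang 137.4 r 44.9  tang 8.3 rad -0.3
ang 133.5 r 44.9  tang 10.2 rad 1.1
ang 128.8 r 44.9  tang 10.9 rad 1.6
ang 123.0 r 44.8  tang 11.1 rad 1.6
ang 115.9 r 44.8  tang 9.5 rad 1.8
ang 107.3 r 44.8  tang 5.6 rad 0.2
ang 97.9 r 44.9  tang 1.4 rad 0.7
94.7 [[-0.0023, -0.0002, 0], [-0.0045, -0.0006, 0], [-0.0067, -0.0011, 0], [-0.0089, -0.0017, 0], [-0.0111, -0.0024, 0]]
109.2 [[-0.0021, -0.0008, 0], [-0.0042, -0.0017, 0], [-0.0063, -0.0027, 0], [-0.0082, -0.0038, 0], [-0.0102, -0.0051, 0]]
123.7 [[-0.0019, -0.0013, 0], [-0.0037, -0.0027, 0], [-0.0054, -0.0042, 0], [-0.007, -0.0058, 0], [-0.0086, -0.0074, 0]]
```

```bash
python3 tab.py 94.7 3 2 10
```

```text
94.7 [[-0.0023, -0.0003, 0], [-0.0047, -0.0006, 0]]
100.7 [[-0.0023, -0.0005, 0], [-0.0046, -0.0011, 0]]
106.7 [[-0.0022, -0.0007, 0], [-0.0044, -0.0016, 0]]
112.7 [[-0.0021, -0.001, 0], [-0.0042, -0.002, 0]]
118.7 [[-0.002, -0.0012, 0], [-0.004, -0.0025, 0]]
124.7 [[-0.0019, -0.0014, 0], [-0.0037, -0.0029, 0]]
130.7 [[-0.0017, -0.0016, 0], [-0.0034, -0.0033, 0]]
136.7 [[-0.0016, -0.0018, 0], [-0.003, -0.0036, 0]]
142.7 [[-0.0014, -0.0019, 0], [-0.0027, -0.0039, 0]]
148.7 [[-0.0012, -0.002, 0], [-0.0022, -0.0041, 0]]
```

>>> drive_tool(xyz=[[-0.0023,-0.0003,0],[-0.0047,-0.0006,0]], angular=[[0,0,0],[0,0,0]])

```text
time: 14.63
position: [0.5964, -0.0064, 0.0721]
ee_rot: [0.089, 1.57, 0.134]
wrist_force: [4.1, -0.5, 4.8]
grip_width: 0.0175
```

>>> drive_tool(xyz=[[-0.0023,-0.0005,0],[-0.0046,-0.0011,0]], angular=[[0,0,0],[0,0,0]])

```text
time: 14.8
position: [0.5932, -0.0072, 0.0721]
ee_rot: [0.238, 1.567, 0.283]
wrist_force: [6.5, 0.1, 1.7]
grip_width: 0.0173
```

>>> drive_tool(xyz=[[-0.0022,-0.0007,0],[-0.0044,-0.0016,0]], angular=[[0,0,0],[0,0,0]])

```text
time: 14.97
position: [0.5903, -0.0081, 0.0721]
ee_rot: [0.311, 1.564, 0.356]
wrist_force: [9.3, 1.7, -1.0]
grip_width: 0.0172
```

>>> drive_tool(xyz=[[-0.0021,-0.001,0],[-0.0042,-0.002,0]], angular=[[0,0,0],[0,0,0]])

```text
time: 15.13
position: [0.5872, -0.0093, 0.0722]
ee_rot: [0.369, 1.561, 0.415]
wrist_force: [10.5, 2.8, -3.3]
grip_width: 0.0176
```

>>> drive_tool(xyz=[[-0.002,-0.0012,0],[-0.004,-0.0025,0]], angular=[[0,0,0],[0,0,0]])

```text
time: 15.3
position: [0.5838, -0.0109, 0.0722]
ee_rot: [0.424, 1.56, 0.47]
wrist_force: [11.8, 3.0, -3.0]
grip_width: 0.0173
```

>>> drive_tool(xyz=[[-0.0019,-0.0014,0],[-0.0037,-0.0029,0]], angular=[[0,0,0],[0,0,0]])

```text
time: 15.47
position: [0.58, -0.0132, 0.0721]
ee_rot: [0.495, 1.56, 0.542]
wrist_force: [9.5, 5.4, -1.6]
grip_width: 0.0173
```

>>> drive_tool(xyz=[[-0.0017,-0.0016,0],[-0.0034,-0.0033,0]], angular=[[0,0,0],[0,0,0]])

```text
time: 15.63
position: [0.5758, -0.0164, 0.0721]
ee_rot: [0.564, 1.561, 0.611]
wrist_force: [8.0, 4.4, 0.7]
grip_width: 0.0171
```

>>> drive_tool(xyz=[[-0.0016,-0.0018,0],[-0.003,-0.0036,0]], angular=[[0,0,0],[0,0,0]])

```text
time: 15.8
position: [0.5711, -0.021, 0.072]
ee_rot: [0.652, 1.565, 0.698]
wrist_force: [4.2, 2.2, 3.8]
grip_width: 0.0172
```

>>> drive_tool(xyz=[[-0.0014,-0.0019,0],[-0.0027,-0.0039,0]], angular=[[0,0,0],[0,0,0]])

```text
time: 15.97
position: [0.5666, -0.0271, 0.072]
ee_rot: [0.455, 1.57, 0.5]
wrist_force: [2.1, -1.2, 6.3]
grip_width: 0.0173
```

```bash
python3 an.py <<'E'
.5964 -.0064 4.1 -.5
.5932 -.0072 6.5 .1
.5903 -.0081 9.3 1.7
.5872 -.0093 10.5 2.8
.5838 -.0109 11.8 3
.58 -.0132 9.5 5.4
.5758 -.0164 8 4.4
.5711 -.021 4.2 2.2
.5666 -.0271 2.1 -1.2
E
python3 tab.py 148.7 3 5 23
```

```text
ang 101.0 r 44.9  tang -3.9 rad -1.3
ang 105.2 r 44.9  tang -6.3 rad -1.6
ang 109.1 r 44.9  tang -9.3 rad -1.4
ang 113.4 r 44.9  tang -10.7 rad -1.6
ang 118.2 r 44.9  tang -11.8 rad -2.9
ang 123.8 r 44.9  tang -10.9 rad -0.8
ang 130.6 r 44.9  tang -8.9 rad -1.9
ang 139.0 r 44.9  tang -4.4 rad -1.7
ang 148.6 r 45.0  tang -0.1 rad -2.4
148.7 [[-0.0012, -0.002, 0], [-0.0022, -0.0041, 0], [-0.0032, -0.0063, 0], [-0.004, -0.0085, 0], [-0.0047, -0.0107, 0]]
163.7 [[-0.0006, -0.0023, 0], [-0.0011, -0.0046, 0], [-0.0014, -0.0069, 0], [-0.0017, -0.0093, 0], [-0.0018, -0.0116, 0]]
178.7 [[0.0, -0.0024, 0], [0.0001, -0.0047, 0], [0.0004, -0.0071, 0], [0.0008, -0.0094, 0], [0.0013, -0.0117, 0]]
193.7 [[0.0006, -0.0023, 0], [0.0014, -0.0045, 0], [0.0022, -0.0067, 0], [0.0032, -0.0089, 0], [0.0042, -0.011, 0]]
208.7 [[0.0012, -0.002, 0], [0.0025, -0.004, 0], [0.0039, -0.0059, 0], [0.0054, -0.0077, 0], [0.0069, -0.0095, 0]]
223.7 [[0.0017, -0.0017, 0], [0.0034, -0.0032, 0], [0.0053, -0.0047, 0], [0.0072, -0.0061, 0], [0.0092, -0.0074, 0]]
238.7 [[0.002, -0.0012, 0], [0.0041, -0.0022, 0], [0.0063, -
[... 1189 characters left out ...]
-0.0017, 0.0017, 0], [-0.0034, 0.0032, 0], [-0.0053, 0.0047, 0], [-0.0072, 0.0061, 0], [-0.0092, 0.0074, 0]]
418.7 [[-0.002, 0.0012, 0], [-0.0041, 0.0022, 0], [-0.0063, 0.0032, 0], [-0.0085, 0.004, 0], [-0.0107, 0.0047, 0]]
433.7 [[-0.0023, 0.0006, 0], [-0.0046, 0.0011, 0], [-0.0069, 0.0014, 0], [-0.0093, 0.0017, 0], [-0.0116, 0.0018, 0]]
448.7 [[-0.0024, -0.0, 0], [-0.0047, -0.0001, 0], [-0.0071, -0.0004, 0], [-0.0094, -0.0008, 0], [-0.0117, -0.0013, 0]]
463.7 [[-0.0023, -0.0006, 0], [-0.0045, -0.0014, 0], [-0.0067, -0.0022, 0], [-0.0089, -0.0032, 0], [-0.011, -0.0042, 0]]
478.7 [[-0.002, -0.0012, 0], [-0.004, -0.0025, 0], [-0.0059, -0.0039, 0], [-0.0077, -0.0054, 0], [-0.0095, -0.0069, 0]]
```

```bash
python3 tab.py 148.7 -3 10 1; python3 tab.py 118.7 -2 3 2
```

```text
148.7 [[0.0013, 0.002, 0], [0.0027, 0.0039, 0], [0.0041, 0.0057, 0], [0.0057, 0.0075, 0], [0.0074, 0.0092, 0], [0.0091, 0.0107, 0], [0.0109, 0.0122, 0], [0.0128, 0.0136, 0], [0.0148, 0.0149, 0], [0.0168, 0.0161, 0]]
118.7 [[0.0014, 0.0007, 0], [0.0028, 0.0014, 0], [0.0042, 0.002, 0]]
112.7 [[0.0015, 0.0006, 0], [0.0029, 0.0011, 0], [0.0044, 0.0016, 0]]
```

>>> drive_tool(xyz=[[0.0013,0.002,0],[0.0027,0.0039,0],[0.0041,0.0057,0],[0.0057,0.0075,0],[0.0074,0.0092,0],[0.0091,0.0107,0],[0.0109,0.0122,0],[0.0128,0.0136,0],[0.0148,0.0149,0],[0.0168,0.0161,0]], angular=[[0,0,0],[0,0,0],[0,0,0],[0,0,0],[0,0,0],[0,0,0],[0,0,0],[0,0,0],[0,0,0],[0,0,0]])

```text
time: 16.8
position: [0.5765, -0.0158, 0.0718]
ee_rot: [-2.654, 1.555, -2.612]
wrist_force: [-9.5, -6.3, 20.0]
grip_width: 0.0169
```

>>> drive_tool(xyz=[[0.0014,0.0007,0],[0.0028,0.0014,0]], angular=[[0,0,0],[0,0,0]])

```text
time: 16.97
position: [0.5785, -0.0143, 0.0718]
ee_rot: [-2.697, 1.554, -2.655]
wrist_force: [-10.5, -5.0, 20.9]
grip_width: 0.0172
```

>>> drive_tool(xyz=[[0,0,0],[0,0,0]], angular=[[0,0,0],[0,0,0]])

```text
time: 17.13
position: [0.5796, -0.0135, 0.0718]
ee_rot: [-2.703, 1.557, -2.66]
wrist_force: [-8.3, -4.5, 17.2]
grip_width: 0.0168
```

>>> drive_tool(xyz=[[0.001,0.0005,0],[0.002,0.001,0],[0.002,0.001,0]], angular=[[0,0,0],[0,0,0],[0,0,0]])

```text
time: 17.38
position: [0.5812, -0.0125, 0.0718]
ee_rot: [-2.723, 1.556, -2.681]
wrist_force: [-8.1, -3.8, 17.9]
grip_width: 0.0172
```

>>> drive_tool(xyz=[[-0.001,-0.0006,0],[-0.002,-0.0012,0],[-0.002,-0.0012,0]], angular=[[0,0,0],[0,0,0],[0,0,0]])

```text
time: 17.63
position: [0.5814, -0.0124, 0.0719]
ee_rot: [-2.741, 1.561, -2.697]
wrist_force: [-4.8, -2.1, 14.2]
grip_width: 0.0172
```

>>> drive_tool(xyz=[[-0.001,-0.0006,0],[-0.002,-0.0012,0.0005],[-0.0025,-0.0014,0.001],[-0.0025,-0.0014,0.001]], angular=[[0,0,0],[0,0,0],[0,0,0],[0,0,0]])

```text
time: 17.97
position: [0.5812, -0.0125, 0.072]
ee_rot: [-2.847, 1.566, -2.803]
wrist_force: [-1.3, -1.5, 3.4]
grip_width: 0.0175
```

Relieved at 122°. Open (partially) and retreat upward.

>>> drive_tool(xyz=[[0,0,0],[0,0,0],[0,0,0],[0,0,0],[0,0,0]], angular=[[0,0,0],[0,0,0],[0,0,0],[0,0,0],[0,0,0]], fingers=0)

```text
time: 18.38
position: [0.5834, -0.0111, 0.0726]
ee_rot: [2.423, 1.57, 2.468]
wrist_force: [0.1, 0.2, -0.8]
grip_width: 0.0439
```

>>> drive_tool(xyz=[[0,0,0.01],[0,0,0.025],[0,0,0.05],[0,0,0.08],[0,0.03,0.1],[0,0.06,0.12],[0,0.1,0.12],[0,0.13,0.12],[0,0.16,0.12],[0,0.16,0.12]], angular=[[0,0,0],[0,0,0],[0,0,0],[0,0,0],[0,0,0],[0,0,0],[0,0,0],[0,0,0],[0,0,0],[0,0,0]])

```text
time: 19.22
position: [0.5824, 0.1583, 0.1943]
ee_rot: [1.318, 1.563, 1.373]
wrist_force: [0.0, 0.7, 1.0]
grip_width: 0.0441
```

Run:
```python
from workcell import ctrl
from h import *
for n,(a,b,c,d) in dict(side=(110,250,215,375),top=(130,280,200,360)).items():
    f=ctrl.grab_frame(n); pickle.dump(f,open(n+"4.pkl","wb")); 
    cv2.imwrite(f"pics/{n}4.png",cv2.resize(f["img"][a:b,c:d],None,fx=4,fy=4,interpolation=cv2.INTER_CUBIC))
```

```text
(no output)
```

View pics/side4.png

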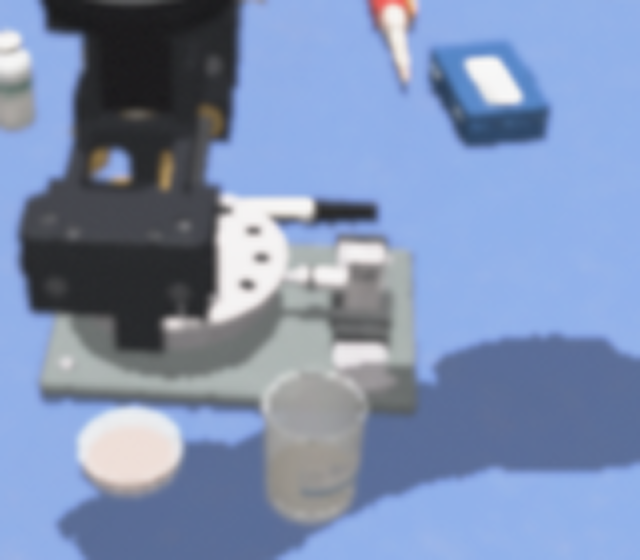

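View pics/top4.png

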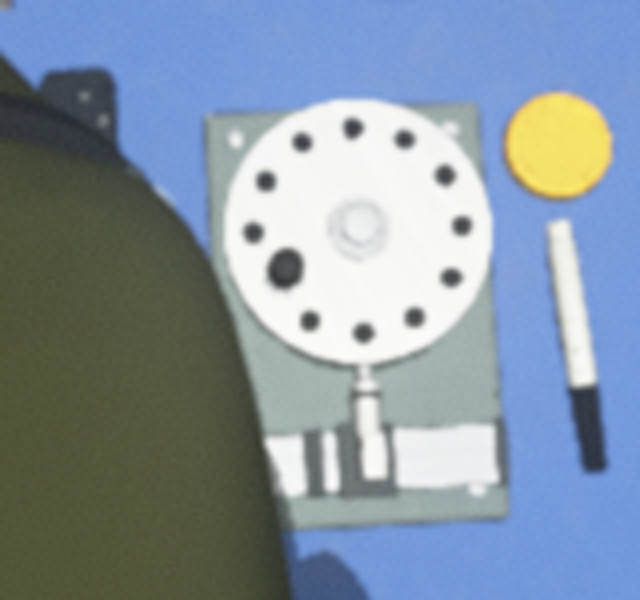

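Run:
```python
from h import *
f=pickle.load(open("top4.pkl","rb"))
T=lambda u,v,z: cast(f,200+(u-1.5)/4,130+(v-1.5)/4,z)
img=f["img"][185:208,262:285].astype(int).max(2); m=(img<75).astype(np.uint8)
n,l,st,ce=cv2.connectedComponentsWithStats(m); i=1+np.argmax(st[1:,4]); print(st[i],ce[i])
u,v=ce[i]+[262,185]
for z in(.083,.09):
  X=cast(f,u,v,z); d=X[:2]-[.605,-.0505]; print(X,np.degrees(np.arctan2(d[1],d[0])),np.hypot(*d))
for a in(112,122,132): print(a,proj(f,[.605+.045*np.cos(np.radians(a)),-.0505+.045*np.sin(np.radians(a)),.085]))
print("lug",T(360,460,.066),T(387,460,.066))
```

```text
[ 6 12  6  4 13] [ 8. 14.]
[ 0.57652035 -0.01039102  0.083     ] 125.37691209195825 0.04919167141426726
[ 0.57543148 -0.01003552  0.09      ] 126.15664244083838 0.05011657892022943
112 [269.17848962 193.00364986]
122 [271.01972996 196.51136493]
132 [273.45227485 199.66246539]
lug [ 0.4880482  -0.04921908  0.066     ] [ 0.48799407 -0.06257664  0.066     ]
```

Run:
```python
from workcell import ctrl
from h import *
f0=pickle.load(open("top4.pkl","rb")); f=ctrl.grab_frame("top")
d=cv2.absdiff(f0["img"],f["img"])[150:255,275:325]; print(d.mean(),d.max(),ctrl.get_obs()["wrist_force"],ctrl.get_obs()["time"])
ctrl.job_done()
```

```text
0.9583492063492064 7 [-0.42438435 -1.03657655 -0.62949127] 19.3667
the job is handed in; nothing more can be done
```

I slid the feeler to its stop, found the high spot by turning the rotor both ways, and left the rotor with that spot on the feeler. The job was handed in at 19.4 s with the hand clear; no verdict is reported, so success is not confirmed.

- **Feeler at the stop:** I pushed it with shut fingers. Slide friction was about 12 to 13 N, then the force rose to 20 N with little further movement, so I took that as the stop. The top view puts the lug at y ≈ 0 in the stand frame, to about 2 mm. The side view agrees on the roughly 38 mm of travel, although its absolute y reads about 6 mm off.
- **High spot:** The drag peaked at about 11 to 12 N. The peak came at a knob angle of about 118° (measured in the world frame about the rotor axis) turning counter-clockwise, and about 125° turning clockwise. The rub spanned about 99° to 145°, so I took the crest as 122°.
- **Letting go:** I stopped at 122°, relieved the push until the wrist force was only a few N, then opened the fingers and moved away. In the last top picture the knob still sits at 122°, by eye. Two frames just before hand-in showed no change around the rotor and feeler.

**Checks that failed or were left out:**
- My automatic knob mask in the last picture caught only part of the knob, so its 125–126° reading is unreliable.
- I did not sweep knob angles from about 167° to 320°, so I never felt the lower bump. I identified the high spot by its drag (above the 2 to 6 N given for the lower bump) and its width.
- I could not measure the rim-to-feeler contact force directly.
- While turning, the upward force on the wrist reached about 20 N, with grip set at 18 N. No failure was reported.

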